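# Sort out the mixed-up dishes on the laundry worktop

### The job

The soap, the nail brush, the sink plug and the tape measure are lying in each other's dishes; put each in the middle of its own: the soap in the ribbed rectangular dish and the nail brush in the long round-ended dish, both lying flat along the length of the dish, the sink plug right way up in the round dish, and the tape measure standing in the square dish. A dish takes only one thing at a time, so use the empty cork mat as the free spot on the way.

Things in the scene. Friction and masses are not known exactly. Their poses are not given: they have to be found in the camera images.
- soap: Pink bar of soap, loose, 51 x 80 x 25 mm (x, y, z; rounded edges), lying flat. Origin at the centre of its underside; y along its length, z up. About 90 g. Starts in the round or the square dish.
- nail_brush: Purple nail brush, loose, 30 x 85 x 23 mm (x, y, z), lying bristles down, purple back up. Origin at the centre of its underside; y along its length, z up. About 70 g. (Another brush and soap that lie beyond, behind the sink, are not meant.) Starts in the round or the square dish.
- sink_plug: Black round rubber sink plug, loose, 56 mm across and 21 mm high, with a thin ring on top reaching to 32 mm (ring for looks only: grasp the body across its 56 mm). Upright, wide flange up. Origin at the centre of its underside, z up. About 60 g. Starts in the ribbed or the long dish.
- tape_measure: Yellow steel tape measure, loose, 77 x 35 x 56 mm (x, y, z), standing on its narrow base. Origin under the middle of the whole 77 mm length; the flat-sided case reaches from 39 mm behind (-x) to 24 mm ahead (+x) of it and is 35 mm thick in y, 52 mm high; z up. About 140 g. Starts in the ribbed or the long dish.
- soap_dish: White glazed dish fixed to the worktop, rectangular with rounded corners, inside 86 x 112 mm (x, y), nine ribs across its floor (things stand on the ribs). Origin on the worktop under its centre; z up, y along its length. Floor (where things stand) 6 mm above the origin, rolled rim 9 mm thick with its top 12.5 mm above the origin.
- brush_dish: White glazed dish fixed to the worktop, long with half-round ends, plain floor, inside 74 x 132 mm (x, y). Origin on the worktop under its centre; z up, y along its length. Floor (where things stand) 6 mm above the origin, rolled rim 9 mm thick with its top 12.5 mm above the origin.
- round_dish: White glazed dish fixed to the worktop, round, plain floor, inside diameter 106 mm. Origin on the worktop under its centre; z up. Floor (where things stand) 6 mm above the origin, rolled rim 9 mm thick with its top 12.5 mm above the origin.
- square_dish: White glazed dish fixed to the worktop, square with rounded corners, plain floor, inside 98 x 98 mm. Origin on the worktop under its centre; z up, x and y along its sides. Floor (where things stand) 6 mm above the origin, rolled rim 9 mm thick with its top 12.5 mm above the origin.
- mat: Square cork mat fixed to the worktop, 130 x 130 mm, 3 mm thick, empty at the start: the free spot. Origin on the worktop under its centre; x and y along its sides.
Things that resemble listed ones, but are neither listed nor needed, are in the scene too. Leave any blue look-alike of the tape_measure alone.

How it is judged:
By the outcome, as a careful person would: the job done as asked, in the order asked, and still so for the second after the job is handed in, with the robot touching nothing.
It also fails if it takes over 128 s, if anything falls off the work surface, if the arm or the gripper's body presses on something with over 40 N, if the wrist force passes 120 N, or if a joint passes its speed limit or range.

### The arm

A 6-joint arm with a two-finger parallel gripper is mounted at the origin on a cart in front of the work surface, level with it; the furniture and walls round the work are solid. World frame = base frame: x ahead of the robot, y to its left, z up, the work surface at z = 0. Lengths are in m, angles in rad, forces in N, time in s.
With the tool pointing down it reaches from about 0.25 to 0.725 m from the base axis. Payload 4 kg.
Tool frame: the origin (TCP) lies midway between the tips of the shut fingers; the grasp point (between the pads) lies 19 mm behind it; z points along the fingers, x is the direction in which the jaws open and shut, and the axes are right-handed (so a half turn about z gives the same grasp; the last joint's range is limited). The gripper opens to 85 mm and grips with 20 to 120 N. Pads are 22 mm wide; open, the fingers measure 114 mm over their backs; the gripper's body (76 mm by 85 mm) begins 54 mm behind the grasp point. The pads swing forward as they close: fully open they stand 13 mm farther back than shut.
Start: joints at [1.301, 0.241, 0.005, 1.335, 0, 1.571], TCP at [0.133, 0.482, 0.231] pointing down, gripper open.
Joint ranges: [-2.72, 2.72], [-1.05, 1.87], [-1.09, 1.28], [-1.99, 2.15], [-1.42, 1.44], [-3.14, 3.14]. Speed limits (rad/s): [2.79, 2.79, 3.14, 3.14, 3.14, 3.14].

### API

Orientations are given as a unit quaternion [x, y, z, w].
In Python, from workcell import bot, vision, ticket gives the robot as it stands.
- The arm moves only by the tool play_rows, never from a script. Its argument "deltas" is one flat list of numbers, 5 for each row, row after row: the opening, from 0 (shut) to 1 (fully open), then the shift along the tool's x, y, z in units of 60 mm (1.0 is 60 mm), then the turn about the tool's z in degrees. A call has 1 to 12 rows; each row shifts and turns the pose as measured when the row begins, along the tool's axes as they then stand; what a row does not reach is not made up. A row lasts 1/8 s, in which the tool goes at most 62.5 mm and 10.7 degrees, less where a joint would pass 70% of its speed; a pose out of reach is approached as far as the arm can. A call is refused whole if a number of a shift passes 1 or a number of a turn 10.7, either way. A call with a gripper value outside its range is refused whole. The fingers move at their own pace and stop on an object; the grip force is fixed at half the most. Time passes only in rows, so rows that do not move let the fingers close. It gives the time, the measured TCP pose, the force and the opening at its end, in the units of the state.
- bot.get_obs(): the state, without advancing time (a new reading comes with each control period).
- vision.camera(name): name is "scene" or "top" or "wrist"; returns a dict with "color" (420x560x3 uint8, blue, green, red), "intrinsics" (3x3 intrinsics, pixels), "rvec" (rotation vector, rad) and "tvec" (3), from world to camera coordinates, as OpenCV has them. Camera axes: x right, y down, z forward; pixel columns grow to the right and rows downward; lengths in m; the calibration is good to about 2 mm. A picture is of the moment at which its call begins. There is no depth.
- ticket.job_done(): hands the job in, once; it reports no verdict.
The state is a dict: "clock": time; "joint_pos": joint angles; "joint_vel": joint speeds; "tau": joint torques, N m; "eef_pos": TCP position; "tool_rot": TCP orientation; "ft_force": force on the tool from outside, world axes, zero at the start; "ft_torque": the same for the moment, N m; "grip_width": finger opening in m.
Only numpy, scipy, OpenCV 4.12 (cv2) and the standard library are available. Lean on these libraries where they do the work, as an engineer would, in place of code of your own. Each camera call takes 0.05 s, during which the arm holds its last target. There are 200 camera calls.

## Working session

There is one attempt and no reset: what is moved stays moved. The work goes in short steps, Python scripts to look and compute and a tool call to move; the robot and the scene stay as the last step left them, time stands still between calls to the robot, and variables do not carry over. Pictures are saved under pics/ and viewed, about 12 in all and at most 16, crops included, and the job is handed in when it is done.

Besides the shell and the picture viewer there is one more tool, called after "Call:" as a command line: name --argument value ..., lists and objects as JSON in quotes. play_rows: Moves the arm, as the interface text tells. Its arguments: {"type":"object","properties":{"deltas":{"type":"array"}},"required":["deltas"]}

```bash
mkdir -p pics; ls; cat > h.py <<'E'
import numpy as np, cv2
from workcell import bot, vision, ticket
def snap(name,fn,crop=None,s=1):
    c=vision.camera(name); im=c["color"]
    np.savez(f"pics/{fn}.npz",im=im,K=c["intrinsics"],r=c["rvec"],t=c["tvec"])
    crop_(fn,fn,crop,s); return c
def crop_(src,fn,crop=None,s=1):
    im=np.load(f"pics/{src}.npz")["im"]
    if crop: x0,y0,x1,y1=crop; im=im[y0:y1,x0:x1]
    cv2.imwrite(f"pics/{fn}.png",cv2.resize(im,None,fx=s,fy=s,interpolation=cv2.INTER_CUBIC))
def ray(fn,u,v,z):
    d=np.load(f"pics/{fn}.npz"); R=cv2.Rodrigues(d["r"])[0]; t=d["t"].ravel()
    C=-R.T@t; w=R.T@np.linalg.inv(d["K"])@[u,v,1]
    return (C+w*(z-C[2])/w[2])[:2]
E
python3 - <<'E'
from h import *
o=bot.get_obs(); print({k:np.round(v,3) for k,v in o.items()})
snap("top","top0",s=1.42); snap("scene","sc0",s=1.42)
E
```

```text
pics
{'clock': np.float64(0.0), 'joint_pos': array([1.301, 0.241, 0.004, 1.335, 0.   , 1.571]), 'joint_vel': array([-0.001, -0.001,  0.   ,  0.   , -0.002, -0.   ]), 'tau': array([ 2.0000e-03, -3.7232e+01,  2.5241e+01,  1.7000e-02, -0.0000e+00,
        0.0000e+00]), 'eef_pos': array([0.133, 0.481, 0.23 ]), 'tool_rot': array([ 0.796,  0.606, -0.001,  0.001]), 'ft_force': array([-0.525,  0.494,  0.159]), 'ft_torque': array([-0.005,  0.058,  0.031]), 'grip_width': np.float64(0.086)}
```

View pics/top0.png

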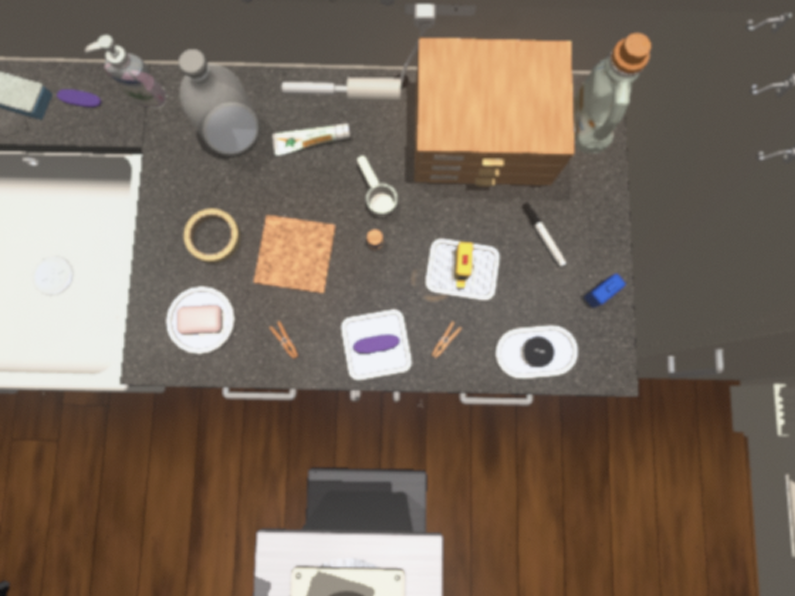

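View pics/sc0.png

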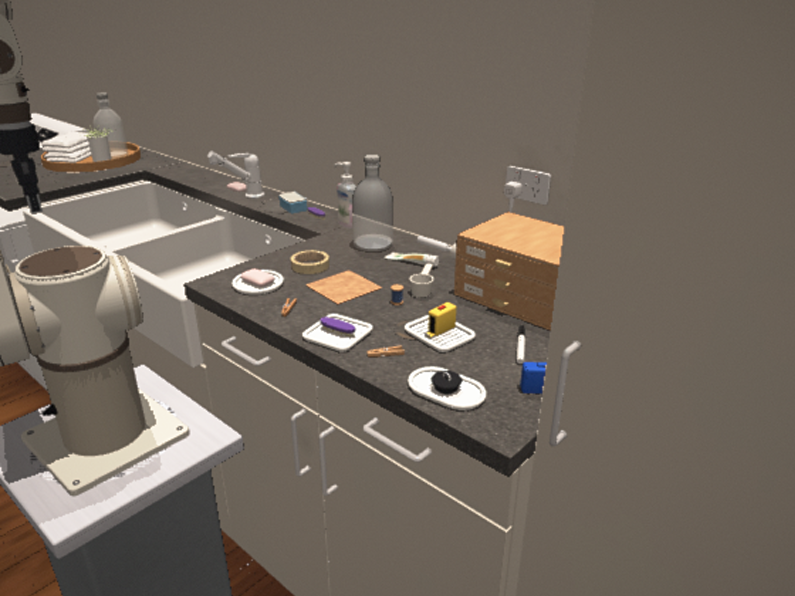

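Top picture (800-wide pixels): the soap is in the round dish at (199,320), the brush in the square dish (377,344), the yellow tape in the ribbed dish (464,262) and the plug in the long dish (538,351). The mat is at (295,254).

Look-alikes, all to be left alone: blue tape (605,290), far brush (78,98) and sponge (20,92), far soap in the scene picture (236,186), and clothespins. I'll check the choice in close crops.

```bash
python3 - <<'E'
from h import *
im=np.load("pics/top0.npz")["im"]
a=im[140:280,100:290]; b=im[140:280,230:420]
f=lambda x:cv2.resize(x,None,fx=4.2,fy=4.2,interpolation=cv2.INTER_CUBIC)
cv2.imwrite("pics/c1.png",f(a)); cv2.imwrite("pics/c2.png",f(b))
for n,u,v,z in [("corner",145,395,0),("rcorner",632,395,0),("mat",295,254,.003)]: print(n,ray("top0",u/1.42,v/1.42,z))
E
```

```text
corner [0.3738276  0.36948841]
rcorner [ 0.39310132 -0.4979666 ]
mat [0.63634979 0.11558612]
```

View pics/c1.png

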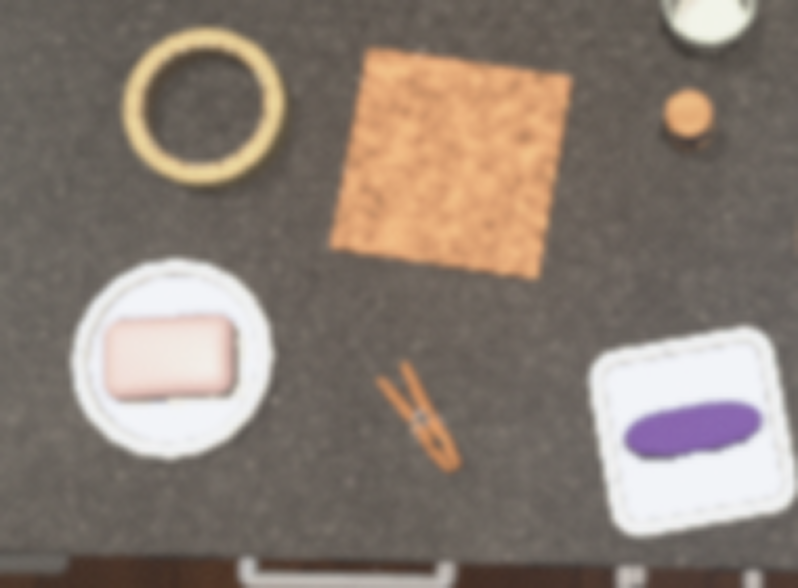

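View pics/c2.png

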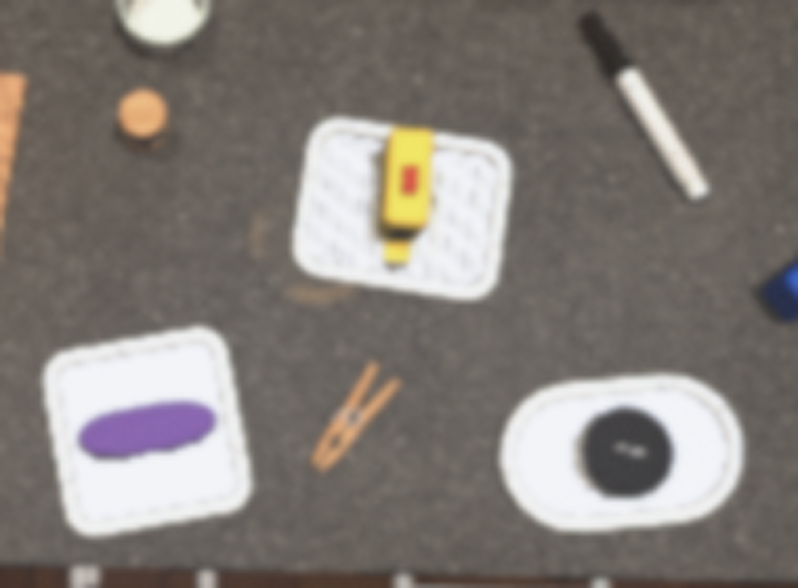

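Both crops confirm the choice. In c1, the soap is at (170,358), the round dish (172,359) and the mat at (452,162). In c2, the brush is at (147,430) in the square dish (148,432), the tape at (408,178) with its hook at (397,258), the ribbed dish at (403,208), and the plug (626,452) in the long dish (622,453).

```bash
python3 - <<'E'
from h import *
def P(o,x,y,z): return ray("top0",o+(x+.5)/4.2-.5,140+(y+.5)/4.2-.5,z)
def L(n,o,pts,z):
    p=[P(o,*q,z) for q in pts]; s=n+" c="+str(np.round(np.mean(p,0),4))
    print(s)
def A(n,o,a,b,z):
    d=P(o,*b,z)-P(o,*a,z); print("  ",n,"ang",round(np.degrees(np.arctan2(d[1],d[0])),1),"len",round(np.hypot(*d),4))
L("round",100,[(172.5,359)],.01)
L("square",230,[(148,432)],.01);A("top",230,(60,350),(205,328),.01);A("left",230,(45,375),(70,520),.01)
L("soapdish",230,[(403,208)],.01);A("top",230,(335,117),(490,141),.01);A("bot",230,(320,277),(470,299),.01)
L("brushdish",230,[(622,453)],.01);A("top",230,(560,382),(680,374),.01);A("bot",230,(560,531),(680,524),.01)
m=[(367,48),(572,74),(540,278),(330,248)]
L("mat",100,m,.003);A("t",100,m[0],m[1],.003);A("l",100,m[0],m[3],.003)
L("soap",100,[(170,358)],.029);A("len",100,(104,358),(236,358),.025);A("edge",100,(120,320),(225,317),.031)
L("brush",230,[(147,430)],.024);A("len",230,(79,440),(215,418),.024)
L("plug",230,[(626,452)],.024)
L("tapetop",230,[(413,130),(406,227)],.058);A("dir",230,(413,130),(406,227),.058);A("hook",230,(413,130),(397,262),.03)
L("hooktip",230,[(397,266)],.012)
L("back",230,[(413,128)],.058)
c=np.load("pics/top0.npz");R=cv2.Rodrigues(c["r"])[0];print(-R.T@c["t"].ravel())
from scipy.spatial.transform import Rotation as Q
o=bot.get_obs();print(Q.from_quat(o["tool_rot"]).as_matrix().round(3))
w=vision.camera("wrist");Rw=cv2.Rodrigues(w["rvec"])[0]; T=Q.from_quat(o["tool_rot"]).as_matrix()
print("cam in tool",T.T@(-Rw.T@w["tvec"].ravel()-o["eef_pos"]),(T.T@Rw.T).round(2),w["intrinsics"])
E
```

```text
round c=[0.5096 0.2795]
square c=[ 0.4724 -0.0387]
   top ang -80.0 len 0.0895
   left ang -168.2 len 0.089
soapdish c=[ 0.6146 -0.1926]
   top ang -97.7 len 0.0976
   bot ang -97.1 len 0.0929
brushdish c=[ 0.4662 -0.3258]
   top ang -84.9 len 0.0736
   bot ang -85.4 len 0.0725
mat c=[0.6388 0.1168]
   t ang -96.1 len 0.1306
   l ang 173.2 len 0.1298
soap c=[0.5078 0.275 ]
   len ang -88.7 len 0.079
   edge ang -87.0 len 0.0627
brush c=[ 0.4723 -0.0384]
   len ang -79.5 len 0.0823
plug c=[ 0.4657 -0.3249]
tapetop c=[ 0.6223 -0.1909]
   dir ang 176.1 len 0.0592
   hook ang 173.4 len 0.0829
hooktip c=[ 0.5777 -0.1889]
back c=[ 0.6531 -0.1929]
[ 0.37388685 -0.06538959  1.11121681]
[[ 0.267  0.964 -0.   ]
 [ 0.964 -0.267 -0.002]
 [-0.002  0.    -1.   ]]
cam in tool [-0.00077375 -0.0653748  -0.14129981] [[ 1.    0.   -0.  ]
 [-0.    0.97  0.26]
 [ 0.   -0.26  0.97]] [[310.83596568   0.         281.84222696]
 [  0.         310.83596568 209.2590349 ]
 [  0.           0.           1.        ]]
```

```bash
cat >> h.py <<'E'
from scipy.spatial.transform import Rotation as Q
def go(x,y,z,yaw=None):
    "tool-axis shift in units (before turning), and turn in deg, from the present pose"
    o=bot.get_obs(); T=Q.from_quat(o["tool_rot"]).as_matrix(); d=np.array([x,y,z])-o["eef_pos"]
    cur=np.degrees(np.arctan2(T[1,0],T[0,0]))
    print("clock",o["clock"].round(2),"pos",o["eef_pos"].round(4),"yaw",cur.round(1),"q6",o["joint_pos"][5].round(2),"w",o["grip_width"].round(4),"F",o["ft_force"].round(1),"tilt",T[:2,2].round(3))
    print("units",(T.T@d/.06).round(2),"dist",np.linalg.norm(d).round(3),"turn",None if yaw is None else round(-((yaw-cur+180)%360-180),1))
E
python3 -c "
from h import *
go(.466,-.325,.2,-85)"
```

```text
Traceback (most recent call last):
  File "h.py", line 20, in go
    print("clock",o["clock"].round(2),"pos",o["eef_pos"].round(4),"yaw",cur.round(1),"q6",o["joint_pos"][5].round(2),"w",o["grip_width"].round(4),"F",o["ft_force"].round(1),"tilt",T[:2,2].round(3))
                  ^^^^^^^^^^^^^^^^
AttributeError: 'float' object has no attribute 'round'
```

Call:
play_rows --deltas '[1,-0.72,0.56,0,0,1,-0.72,0.56,0,0,1,-0.72,0.56,0,0,1,-0.72,0.56,0,0,1,-0.72,0.56,0,0,1,-0.72,0.56,0,0,1,-0.72,0.56,0,0,1,-0.72,0.56,0,0,1,-0.72,0.56,0,0,1,-0.72,0.56,0,0,1,-0.72,0.56,0,0,1,-0.72,0.56,0,0]'

```text
clock: 1.65
eef_pos: [0.3907, -0.1409, 0.2307]
tool_rot: [0.793, 0.609, 0.001, 0.002]
ft_force: [0.3, 1.4, 0.2]
grip_width: 0.0855
```

```bash
python3 -c "
from h import *
go(.466,-.325,.2,-85)"
```

```text
Traceback (most recent call last):
  File "h.py", line 20, in go
    print("clock",o["clock"].round(2),"pos",o["eef_pos"].round(4),"yaw",cur.round(1),"q6",o["joint_pos"][5].round(2),"w",o["grip_width"].round(4),"F",o["ft_force"].round(1),"tilt",T[:2,2].round(3))
                  ^^^^^^^^^^^^^^^^
AttributeError: 'float' object has no attribute 'round'
```

```bash
sed -i 's/o\["clock"\].round(2)/round(float(o["clock"]),2)/; s/o\["grip_width"\].round(4)/round(float(o["grip_width"]),4)/' h.py; python3 -c "
from h import *
go(.466,-.325,.2,-85)"
```

```text
clock 1.65 pos [ 0.3907 -0.1409  0.2307] yaw 75.0 q6 -0.08 w 0.0855 F [0.3 1.4 0.2] tilt [ 0.005 -0.002]
units [-2.64  2.    0.52] dist 0.201 turn 160.0
```

Call:
play_rows --deltas '[1,-0.66,0.5,0.1,0,1,-0.66,0.5,0.1,0,1,-0.66,0.5,0.1,0,1,-0.66,0.5,0.1,0,1,0,0,0.5,-10,1,0,0,0.5,-10,1,0,0,0,0,1,0,0,0,0]'

```text
clock: 2.65
eef_pos: [0.4678, -0.3366, 0.1425]
tool_rot: [0.676, 0.737, 0.001, 0.002]
ft_force: [0.8, 0.1, -0.2]
grip_width: 0.0857
```

```bash
python3 - <<'E'
from h import *
go(.466,-.325,.1,95)
snap("wrist","w1",s=1.42)
E
```

```text
clock 2.65 pos [ 0.4678 -0.3366  0.1425] yaw 95.0 q6 -0.71 w 0.0857 F [ 0.8  0.1 -0.2] tilt [ 0.004 -0.   ]
units [ 0.2  -0.02  0.71] dist 0.044 turn -0.0
```

View pics/w1.png

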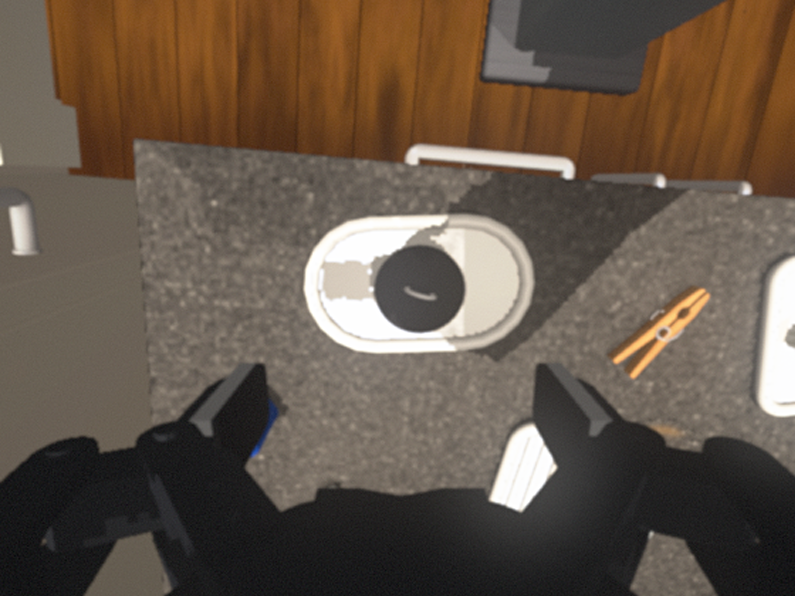

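Wrist picture: plug at (420,289) in the long dish, whose outline spans x 304–534 and y 214–353.

```bash
python3 - <<'E'
from h import *
r=lambda u,v,z: ray("w1",(u+.5)/1.42-.5,(v+.5)/1.42-.5,z).round(4)
print("plug",r(420,289,.027)," dish",r(419,283,.011)," dishX ends",r(304,283,.01),r(534,286,.01))
p=r(420,289,.027); go(p[0],p[1],.012,95)
E
```

```text
plug [ 0.4649 -0.3258]  dish [ 0.4649 -0.3258]  dishX ends [ 0.4715 -0.3986] [ 0.4608 -0.2525]
clock 2.7 pos [ 0.4677 -0.3365  0.1425] yaw 95.0 q6 -0.71 w 0.0856 F [ 0.  -0.6  0.1] tilt [ 0.004 -0.   ]
units [ 0.18 -0.04  2.17] dist 0.131 turn 0.0
```

Call:
play_rows --deltas '[1,0.18,-0.04,0.6,0,1,0,0,0.6,0,1,0,0,0.6,0,1,0,0,0.35,0,1,0,0,0,0,0,0,0,0,0,0,0,0,0,0,0,0,0,0,0,0,0,0,0,0,0,0,0,0,0]'

```text
clock: 3.95
eef_pos: [0.4767, -0.3275, 0.0297]
tool_rot: [0.677, 0.736, 0.007, 0.015]
ft_force: [-0.6, 0.7, -0.4]
grip_width: 0.0
```

```bash
python3 -c "
from h import *
go(.465,-.3258,.012,95)"
```

```text
clock 3.95 pos [ 0.4767 -0.3275  0.0297] yaw 94.7 q6 -0.69 w 0.0 F [-0.6  0.7 -0.4] tilt [ 0.031 -0.009]
units [ 0.05 -0.2   0.29] dist 0.021 turn -0.3
```

```bash
python3 -c "
from h import *
o=bot.get_obs();print(o['joint_pos'].round(3),o['joint_vel'].round(3),o['tau'].round(1))
snap('wrist','w2',s=1.42)"
```

```text
[-0.607  0.532 -0.121  0.887  0.01  -0.69 ] [-0.    -0.009  0.005  0.004 -0.002  0.003] [  0.1 -46.7  21.1  -0.2   0.1  -0. ]
```

View pics/w2.png

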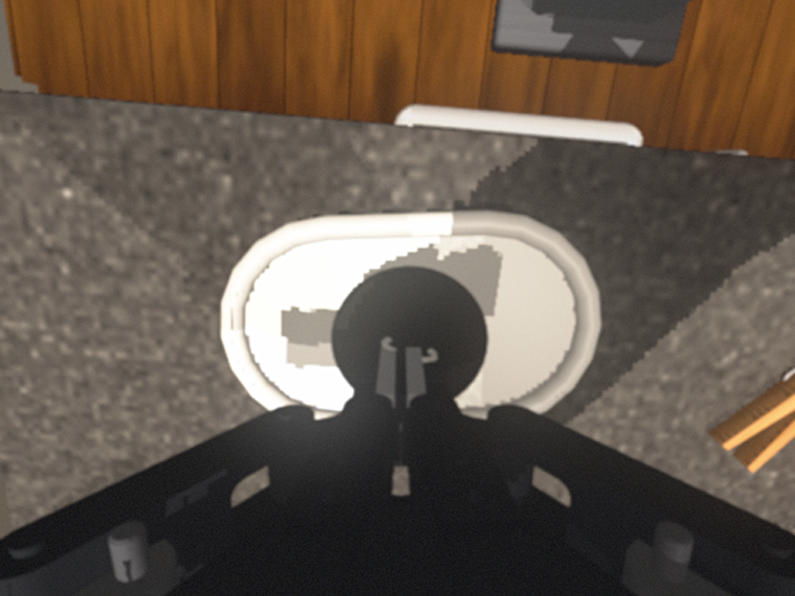

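The fingers shut above the plug at (410,330): each row fell a little short, and a small tilt built up. I'll raise, reopen, then go down slowly.

Call:
play_rows --deltas '[1,0,0,-0.5,0,1,0,0,-0.5,0,1,0,0,0,0,1,0,0,0,0]'

```text
clock: 4.5
eef_pos: [0.474, -0.3275, 0.0896]
tool_rot: [0.678, 0.735, 0.007, 0.014]
ft_force: [-0.6, -0.0, -1.1]
grip_width: 0.0725
```

```bash
python3 - <<'E'
from h import *
r=lambda u,v,z: ray("w2",(u+.5)/1.42-.5,(v+.5)/1.42-.5,z).round(4)
print("plug",r(410,343,.027),r(333,343,.027),r(487,343,.027))
go(.465,-.3258,.012,95)
E
```

```text
plug [ 0.4654 -0.3258] [ 0.4678 -0.3524] [ 0.4631 -0.2993]
clock 4.5 pos [ 0.474  -0.3275  0.0896] yaw 94.7 q6 -0.69 w 0.0725 F [-0.6 -0.  -1.1] tilt [ 0.029 -0.009]
units [ 0.06 -0.18  1.29] dist 0.078 turn -0.3
```

Call:
play_rows --deltas '[1,0.06,-0.18,0.1,0,1,0,0,0.2,0,1,0,0,0.2,0,1,0,0,0.2,0,1,0,0,0.2,0,1,0,0,0.2,0,1,0,0,0.1,0]'

```text
clock: 5.38
eef_pos: [0.4639, -0.3244, 0.0083]
tool_rot: [0.678, 0.735, 0.006, 0.011]
ft_force: [-0.4, 0.3, -0.1]
grip_width: 0.0851
```

```bash
python3 -c "
from h import *
go(.465,-.3258,.012,95)"
```

```text
clock 5.38 pos [ 0.4639 -0.3244  0.0083] yaw 94.7 q6 -0.7 w 0.0851 F [-0.4  0.3 -0.1] tilt [ 0.024 -0.006]
units [-0.02  0.02 -0.06] dist 0.004 turn -0.3
```

Call:
play_rows --deltas '[1,0,0,-0.05,0,0,0,0,0,0,0,0,0,0,0,0,0,0,0,0,0,0,0,0,0]'

```text
clock: 6.0
eef_pos: [0.4648, -0.3251, 0.0133]
tool_rot: [0.678, 0.735, 0.006, 0.012]
ft_force: [0.2, 0.3, -1.0]
grip_width: 0.0535
```

```bash
python3 -c "
from h import *
go(.639,.117,.12,95)"
```

```text
clock 6.0 pos [ 0.4648 -0.3251  0.0133] yaw 94.7 q6 -0.7 w 0.0535 F [ 0.2  0.3 -1. ] tilt [ 0.027 -0.007]
units [ 7.09  3.54 -1.75] dist 0.487 turn -0.3
```

Call:
play_rows --deltas '[0,0,0,-0.3,0,0,0,0,-0.6,0,0,0,0,-0.6,0,0,0,0,-0.6,0,0,0.8,0.4,0,0,0,0.8,0.4,0,0,0,0.8,0.4,0,0,0,0.8,0.4,0,0,0,0.8,0.4,0,0,0,0.8,0.4,0,0,0,0.8,0.4,0,0,0,0.4,0.2,0,0]'

```text
clock: 7.5
eef_pos: [0.6163, 0.0576, 0.1438]
tool_rot: [0.68, 0.733, 0.007, 0.013]
ft_force: [0.4, -0.3, -0.7]
grip_width: 0.0537
```

```bash
python3 -c "
from h import *
go(.639,.117,.015,95)"
```

```text
clock 7.5 pos [0.6163 0.0576 0.1438] yaw 94.2 q6 0.02 w 0.0537 F [ 0.4 -0.3 -0.7] tilt [ 0.028 -0.007]
units [0.98 0.39 2.15] dist 0.144 turn -0.8
```

Call:
play_rows --deltas '[0,0.5,0.2,0.3,0,0,0.5,0.2,0.4,0,0,0,0,0.4,0,0,0,0,0.3,0,0,0,0,0.25,0,0,0,0,0.2,0,0,0,0,0.15,0,0,0,0,0.05,0]'

```text
clock: 8.5
eef_pos: [0.6408, 0.1241, 0.016]
tool_rot: [0.679, 0.734, 0.007, 0.013]
ft_force: [-0.4, -0.1, -0.9]
grip_width: 0.0537
```

```bash
python3 -c "
from h import *
go(.639,.117,.011,95)"
```

```text
clock 8.5 pos [0.6408 0.1241 0.016 ] yaw 94.5 q6 0.12 w 0.0537 F [-0.4 -0.1 -0.9] tilt [ 0.029 -0.007]
units [-0.12 -0.04  0.08] dist 0.009 turn -0.5
```

Call:
play_rows --deltas '[0,-0.1,-0.04,0.05,0,0,0,0,0.03,0,0.8,0,0,0,0,0.9,0,0,0,0,1,0,0,-0.2,0,1,0,0,-0.5,0,1,0,0,-0.6,0,1,0,0,-0.6,0,1,0,0,-0.2,0]'

```text
clock: 9.62
eef_pos: [0.6363, 0.1186, 0.1455]
tool_rot: [0.679, 0.734, 0.01, 0.015]
ft_force: [0.7, 0.5, -0.2]
grip_width: 0.0853
```

```bash
python3 -c "
from h import *
go(.472,-.0385,.11,10.5)"
```

```text
clock 9.62 pos [0.6363 0.1186 0.1455] yaw 94.5 q6 0.11 w 0.0853 F [ 0.7  0.5 -0.2] tilt [ 0.034 -0.006]
units [-2.39 -2.95  0.51] dist 0.23 turn 84.0
```

Call:
play_rows --deltas '[0.65,-0.6,-0.74,0,0,0.65,-0.6,-0.74,0,0,0.65,-0.6,-0.74,0,0,0.65,-0.6,-0.74,0,0,0.65,0,0,0,10.5,0.65,0,0,0,10.5,0.65,0,0,0,10.5,0.65,0,0,0,10.5,0.65,0,0,0,10.5,0.65,0,0,0,10.5,0.65,0,0,0,10.5,0.65,0,0,0,10.5]'

```text
clock: 11.12
eef_pos: [0.4615, -0.0428, 0.1361]
tool_rot: [0.997, 0.077, 0.015, 0.004]
ft_force: [-0.3, -0.2, -0.0]
grip_width: 0.0556
```

```bash
python3 - <<'E'
from h import *
go(.472,-.0385,.012,10.5)
snap("wrist","w3",s=1.42)
E
```

```text
clock 11.12 pos [ 0.4615 -0.0428  0.1361] yaw 8.8 q6 1.33 w 0.0556 F [-0.3 -0.2 -0. ] tilt [ 0.03  -0.005]
units [ 0.12 -0.06  2.07] dist 0.125 turn -1.7
```

View pics/w3.png

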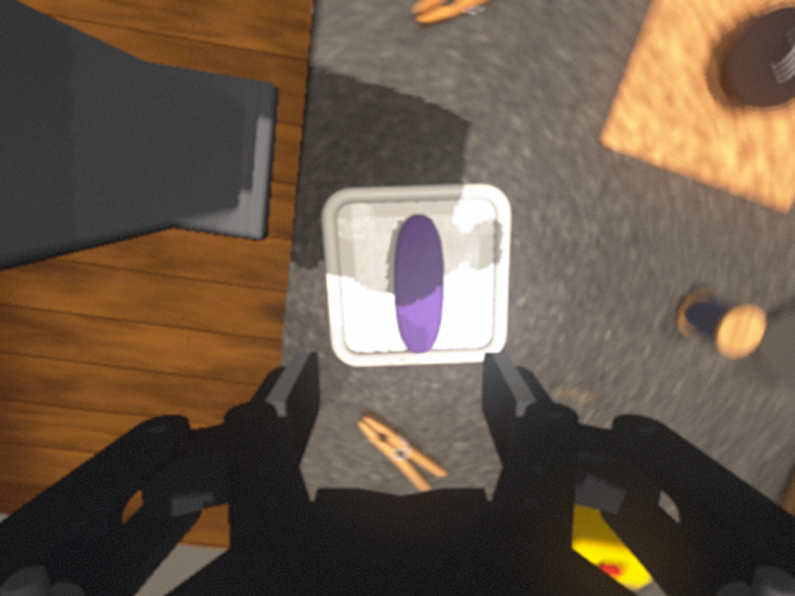

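The brush runs from (417,214) to (421,353), and the square dish outline spans x 323–511, y 185–366. The plug sits on the mat.

```bash
cat >> h.py <<'E'
def mk(fn,s=1.42): return lambda u,v,z: ray(fn,(u+.5)/s-.5,(v+.5)/s-.5,z).round(4)
def ang(a,b): d=b-a; return round(float(np.degrees(np.arctan2(d[1],d[0]))),1)
E
python3 - <<'E'
from h import *
r=mk("w3")
a,b=r(417,214,.022),r(421,353,.022); c=r(419,283,.026)
print("brush",a,b,(a+b)/2,c,ang(a,b))
print("sq",r(417,274,.01), [r(*p,.01) for p in [(323,275),(511,275),(415,185),(418,366)]],"top",ang(r(345,188,.0125),r(490,185,.0125)),"bot",ang(r(350,366,.0125),r(490,361,.0125)),"left",ang(r(324,210,.0125),r(334,345,.0125)),"right",ang(r(511,205,.0125),r(505,340,.0125)))
go(c[0],c[1],.012,10.5)
E
```

```text
brush [0.4665 0.003 ] [ 0.4829 -0.0808] [ 0.4747 -0.0389] [ 0.4739 -0.0359] -78.9
sq [ 0.4734 -0.0341] [array([ 0.4162, -0.0432]), array([ 0.5316, -0.026 ]), array([0.4635, 0.0184]), array([ 0.4842, -0.0949])] top 10.0 bot 10.3 left -79.5 right -79.9
clock 11.18 pos [ 0.4614 -0.0427  0.1361] yaw 8.6 q6 1.33 w 0.0554 F [ 0.4 -0.1 -0.8] tilt [ 0.03  -0.005]
units [ 0.16 -0.1   2.07] dist 0.125 turn -1.9
```

Call:
play_rows --deltas '[0.65,0.18,-0.08,0.4,-1.7,0.65,0,0,0.5,0,0.65,0,0,0.4,0,0.65,0,0,0.2,0,0.65,0,0,0.2,0,0.65,0,0,0.1,0,0.65,0,0,0.1,0]'

```text
clock: 12.05
eef_pos: [0.4765, -0.0368, 0.0198]
tool_rot: [0.995, 0.096, 0.016, 0.004]
ft_force: [0.4, -0.5, -0.3]
grip_width: 0.0557
```

```bash
python3 - <<'E'
from h import *
go(.474,-.038,.010,10.8)
E
```

```text
clock 12.05 pos [ 0.4765 -0.0368  0.0198] yaw 11.1 q6 1.3 w 0.0557 F [ 0.4 -0.5 -0.3] tilt [ 0.034 -0.005]
units [-0.05  0.01  0.16] dist 0.01 turn 0.3
```

Grip, then lift.

Call:
play_rows --deltas '[0.65,-0.05,0,0.1,0,0.65,0,0,0.06,0,0,0,0,0,0,0,0,0,0,0,0,0,0,0,0,0,0,0,0,0]'

```text
clock: 12.8
eef_pos: [0.4745, -0.0376, 0.0107]
tool_rot: [0.995, 0.096, 0.017, 0.005]
ft_force: [0.7, -0.0, -1.3]
grip_width: 0.027
```

```bash
python3 - <<'E'
from h import *
go(.465,-.3258,.11,4.7)
E
```

```text
clock 12.8 pos [ 0.4745 -0.0376  0.0107] yaw 11.1 q6 1.3 w 0.027 F [ 0.7 -0.  -1.3] tilt [ 0.036 -0.006]
units [-1.02  4.7  -1.63] dist 0.305 turn 6.4
```

Call:
play_rows --deltas '[0,0,0,-0.3,0,0,0,0,-0.6,0,0,0,0,-0.5,0,0,-0.16,0.8,0,0,0,-0.16,0.8,0,0,0,-0.16,0.8,0,0,0,-0.16,0.8,0,0,0,-0.16,0.8,0,0,0,-0.1,0.4,0,0,0,0,0,0,6.4,0,0,0,0,0]'

```text
clock: 14.18
eef_pos: [0.4701, -0.3152, 0.0975]
tool_rot: [0.999, 0.041, 0.018, 0.004]
ft_force: [-0.1, 0.2, -1.2]
grip_width: 0.027
```

```bash
python3 - <<'E'
from h import *
go(.465,-.3258,.0115,4.7)
snap("wrist","w4",s=1.42)
E
```

```text
clock 14.18 pos [ 0.4701 -0.3152  0.0975] yaw 4.8 q6 0.89 w 0.027 F [-0.1  0.2 -1.2] tilt [ 0.036 -0.006]
units [-0.15  0.16  1.43] dist 0.087 turn 0.1
```

View pics/w4.png

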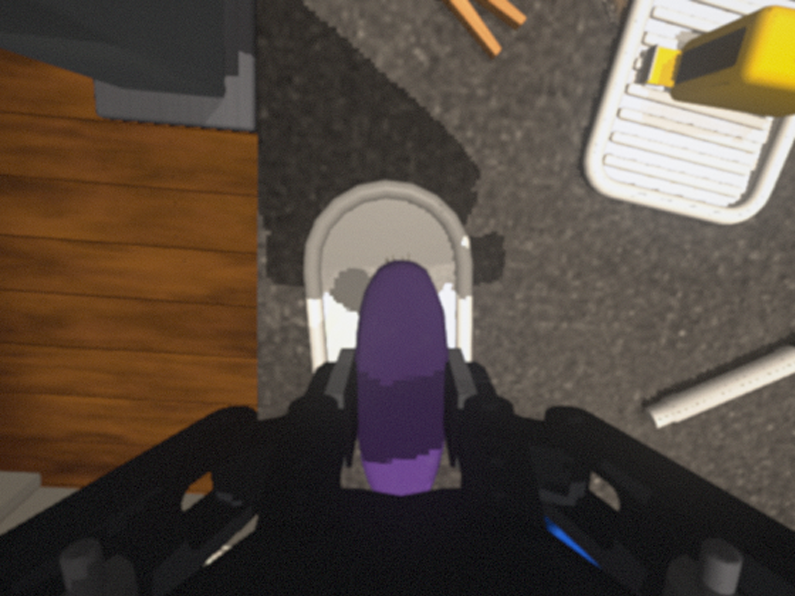

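```bash
python3 - <<'E'
from h import *
r=mk("w4"); p=bot.get_obs()["eef_pos"]
a,b=r(404,261,.111),r(402,496,.111); print(a,b,"mid",(a+b)/2-p[:2],ang(a,b))
l,rr=r(306,280,.01),r(474,280,.01);print("dish sides",l,rr,(l+rr)/2, "top end",r(390,181,.011))
print("left",ang(r(304,260,.0125),r(313,355,.0125)),"right",ang(r(473,260,.0125),r(471,350,.0125)))
E
```

```text
[ 0.4666 -0.2738] [ 0.4728 -0.3549] mid [-0.00042674  0.0007145 ] -85.6
dish sides [ 0.4218 -0.3066] [ 0.5106 -0.3   ] [ 0.4662 -0.3033] top end [ 0.462  -0.2527]
left -83.2 right -84.0
```

Call:
play_rows --deltas '[0,-0.13,0.16,0.4,-0.7,0,0,0,0.4,0,0,0,0,0.2,0,0,0,0,0.2,0,0,0,0,0.1,0,0,0,0,0.05,0]'

```text
clock: 14.98
eef_pos: [0.4682, -0.3247, 0.0155]
tool_rot: [0.998, 0.053, 0.019, 0.005]
ft_force: [-0.0, 0.2, -0.9]
grip_width: 0.0272
```

```bash
python3 - <<'E'
from h import *
go(.466,-.3262,.0115,5.2)
E
```

```text
clock 14.97 pos [ 0.4682 -0.3247  0.0155] yaw 6.1 q6 0.85 w 0.0272 F [-0.   0.2 -0.9] tilt [ 0.039 -0.008]
units [-0.04  0.02  0.07] dist 0.005 turn 0.9
```

Call:
play_rows --deltas '[0,-0.04,0.02,0.07,0.7,0,0,0,0,0,0.5,0,0,0,0,0.5,0,0,0,0,0.5,0,0,-0.2,0,0.5,0,0,-0.5,0,0.8,0,0,-0.6,0,0.8,0,0,-0.6,0,0.8,0,0,-0.3,0,0.8,0,0,0,0]'

```text
clock: 16.23
eef_pos: [0.4623, -0.3264, 0.1539]
tool_rot: [0.999, 0.047, 0.023, 0.008]
ft_force: [-0.1, 0.1, -1.1]
grip_width: 0.0681
```

```bash
python3 - <<'E'
from h import *
go(.622,-.191,.16,84.5)
E
```

```text
clock 16.23 pos [ 0.4623 -0.3264  0.1539] yaw 5.4 q6 0.85 w 0.0681 F [-0.1  0.1 -1.1] tilt [ 0.046 -0.013]
units [ 2.86 -2.   -0.01] dist 0.209 turn -79.1
```

Call:
play_rows --deltas '[0.8,0.72,-0.5,0,0,0.8,0.72,-0.5,0,0,0.8,0.72,-0.5,0,0,0.8,0.72,-0.5,0,0,0.8,0,0,0,-10.5,0.8,0,0,0,-10.5,0.8,0,0,0,-10.5,0.8,0,0,0,-10.5,0.8,0,0,0,-10.5,0.8,0,0,0,-10.5,0.8,0,0,0,-10.5,0.8,0,0,0,-5.5]'

```text
clock: 17.73
eef_pos: [0.6228, -0.1842, 0.147]
tool_rot: [0.732, 0.681, 0.008, 0.013]
ft_force: [0.0, -0.4, -0.3]
grip_width: 0.068
```

```bash
python3 - <<'E'
from h import *
go(.622,-.191,.02,84.5)
snap("wrist","w5",s=1.42)
E
```

```text
clock 17.73 pos [ 0.6228 -0.1842  0.147 ] yaw 85.9 q6 -0.22 w 0.068 F [ 0.  -0.4 -0.3] tilt [ 0.029 -0.009]
units [-0.1  -0.07  2.12] dist 0.127 turn 1.4
```

View pics/w5.png

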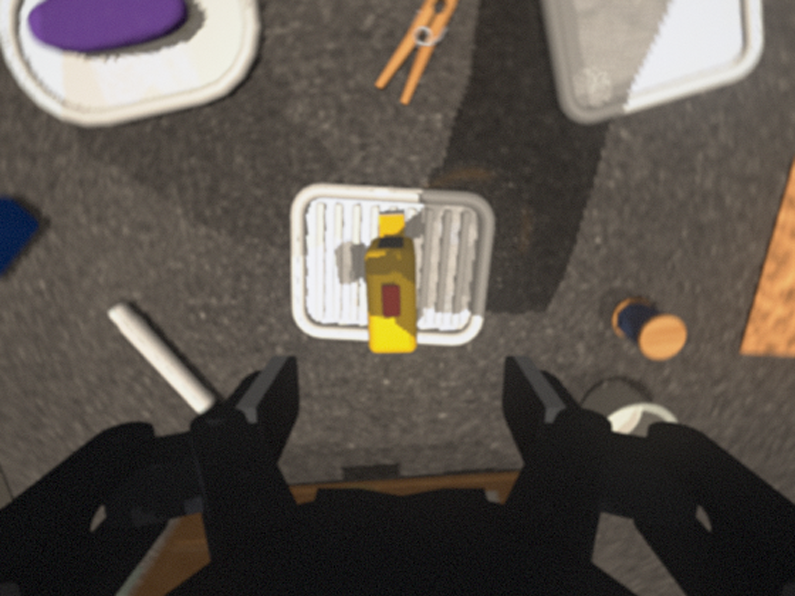

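Tape case on top runs from (391,245) to (393,351), with the hook at (391,213). The ribbed dish outline spans x 290–495, y 184–346, and the brush lies flat in the long dish.

```bash
python3 - <<'E'
from h import *
r=mk("w5")
a,b=r(391,248,.056),r(393,351,.058); h=r(391,212,.012)
print("case top",a,b,ang(b,a),np.hypot(*(a-b)),"hook",h, ang(b,h), np.hypot(*(h-b)))
sl,sr=r(367,300,.058),r(416,300,.058);print("sides",sl,sr,(sl+sr)/2,np.hypot(*(sl-sr)))
u=(h-b)/np.hypot(*(h-b)); c=b+u*.0315; print("case centre",c,"origin",b+u*.039)
print("dish",[r(*p,.01) for p in [(291,265),(494,265),(393,186),(393,345)]],"top",ang(r(320,184,.0125),r(460,191,.0125)),"bot",ang(r(320,337,.0125),r(460,346,.0125)))
go(c[0],c[1],.022,84.5)
E
```

```text
case top [ 0.5943 -0.1885] [ 0.6521 -0.1919] 176.6 0.057899913644149724 hook [ 0.5799 -0.1886] 177.4 0.07227537616643726
sides [ 0.6213 -0.2036] [ 0.6232 -0.1772] [ 0.62225 -0.1904 ] 0.026468282906150154
case centre [ 0.62063285 -0.19046175] origin [ 0.61314067 -0.19011931]
dish [array([ 0.6089, -0.2552]), array([ 0.6181, -0.1257]), array([ 0.5646, -0.1862]), array([ 0.6685, -0.1942])] top 83.1 bot 82.1
clock 17.77 pos [ 0.6227 -0.1841  0.1468] yaw 86.0 q6 -0.22 w 0.0683 F [ 0.1 -0.2  0.2] tilt [ 0.029 -0.009]
units [-0.09 -0.09  2.08] dist 0.125 turn 1.5
```

Call:
play_rows --deltas '[0.8,-0.1,-0.04,0.4,0,0.8,0,0,0.5,0,0.8,0,0,0.4,0,0.8,0,0,0.3,0,0.8,0,0,0.2,0,0.8,0,0,0.1,0,0.8,0,0,0.1,0]'

```text
clock: 18.65
eef_pos: [0.622, -0.1907, 0.0204]
tool_rot: [0.734, 0.679, 0.007, 0.012]
ft_force: [-0.4, -0.8, -0.2]
grip_width: 0.0685
```

```bash
python3 - <<'E'
from h import *
go(.622,-.1905,.02,86.3)
E
```

```text
clock 18.65 pos [ 0.622  -0.1907  0.0204] yaw 85.5 q6 -0.22 w 0.0685 F [-0.4 -0.8 -0.2] tilt [ 0.026 -0.008]
units [ 0.   -0.    0.01] dist 0.0 turn -0.8
```

Call:
play_rows --deltas '[0,0,0,0,0,0,0,0,0,0,0,0,0,0,0,0,0,0,0,0,0,0,0,-0.2,0,0,0,0,-0.5,0,0,0,0,-0.5,0,0,0,0,-0.4,0,0,0,0,0,0]'

```text
clock: 19.77
eef_pos: [0.6196, -0.1901, 0.1223]
tool_rot: [0.734, 0.679, 0.007, 0.013]
ft_force: [0.2, 0.7, -2.2]
grip_width: 0.0276
```

```bash
python3 - <<'E'
from h import *
go(.4785,-.037,.13,100)
E
```

```text
clock 19.77 pos [ 0.6196 -0.1901  0.1223] yaw 85.5 q6 -0.22 w 0.0276 F [ 0.2  0.7 -2.2] tilt [ 0.028 -0.009]
units [ 2.36 -2.54 -0.21] dist 0.208 turn -14.5
```

Call:
play_rows --deltas '[0,0.6,-0.64,0,0,0,0.6,-0.64,0,0,0,0.6,-0.64,0,0,0,0.6,-0.64,0,0,0,0,0,0,-7.2,0,0,0,0,-7.2,0,0,0,0,0]'

```text
clock: 20.65
eef_pos: [0.4679, -0.0294, 0.1096]
tool_rot: [0.641, 0.767, 0.003, 0.009]
ft_force: [-0.3, -0.4, -2.0]
grip_width: 0.0279
```

```bash
python3 - <<'E'
from h import *
go(.4785,-.037,.021,100)
snap("wrist","w6",s=1.42)
E
```

```text
clock 20.65 pos [ 0.4679 -0.0294  0.1096] yaw 100.2 q6 -0.24 w 0.0279 F [-0.3 -0.4 -2. ] tilt [ 0.017 -0.007]
units [-0.14  0.13  1.48] dist 0.09 turn 0.2
```

View pics/w6.png

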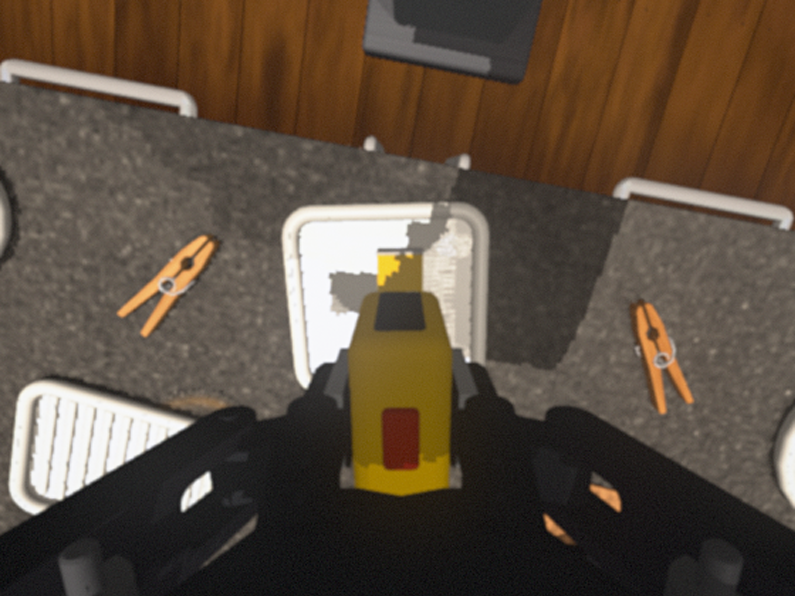

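Tape held straight: hook tip at (399,250), top back edge at (401,490). The square dish is visible, spanning x 283–489.

```bash
python3 - <<'E'
from h import *
r=mk("w6"); p=bot.get_obs()["eef_pos"]
h=r(399,249,.104); b=r(401,491,.147); print("hook",h,"back",b,np.hypot(*(h-b)),ang(b,h),"mid rel tcp",(h+b)/2-p[:2])
print("dish",(r(284,300,.01)+r(489,300,.01))/2,r(386,203,.011),"top",ang(r(305,207,.0125),r(470,203,.0125)),"left",ang(r(284,225,.0125),r(297,365,.0125)),"right",ang(r(489,225,.0125),r(486,360,.0125)))
E
```

```text
hook [ 0.4254 -0.0383] back [ 0.4844 -0.0265] 0.06016843026039486 -168.7 mid rel tcp [-0.01317302 -0.00286837]
dish [ 0.4711 -0.0386] [ 0.4181 -0.0478] top 101.7 left 11.5 right 12.1
```

Call:
play_rows --deltas '[0,-0.14,0.14,0.3,0,0,0,0,0.4,0,0,0,0,0.3,0,0,0,0,0.2,0,0,0,0,0.15,0,0,0,0,0.05,0]'

```text
clock: 21.45
eef_pos: [0.4813, -0.0384, 0.0228]
tool_rot: [0.646, 0.764, 0.003, 0.01]
ft_force: [-0.3, 0.3, -1.3]
grip_width: 0.0274
```

```bash
python3 - <<'E'
from h import *
go(.478,-.037,.021,100.4)
E
```

```text
clock 21.45 pos [ 0.4813 -0.0384  0.0228] yaw 99.6 q6 -0.24 w 0.0274 F [-0.3  0.3 -1.3] tilt [ 0.02  -0.007]
units [ 0.03 -0.05  0.03] dist 0.004 turn -0.8
```

Call:
play_rows --deltas '[0,0.03,-0.05,0,-0.8,0,0,0,0.03,0,0,0,0,0,0,0.6,0,0,0,0,0.6,0,0,0,0,0.6,0,0,-0.1,0,0.6,0,0,-0.4,0,0.75,0,0,-0.6,0,0.75,0,0,-0.6,0,0.75,0,0,-0.3,0,0.75,0,0,0,0]'

```text
clock: 22.82
eef_pos: [0.4777, -0.0362, 0.149]
tool_rot: [0.64, 0.768, 0.006, 0.013]
ft_force: [-0.1, 0.3, -0.0]
grip_width: 0.0642
```

```bash
python3 - <<'E'
from h import *
go(.5085,.2765,.14,2)
E
```

```text
clock 22.82 pos [ 0.4777 -0.0362  0.149 ] yaw 100.4 q6 -0.25 w 0.0642 F [-0.1  0.3 -0. ] tilt [ 0.027 -0.008]
units [5.03 1.44 0.12] dist 0.314 turn 98.4
```

Call:
play_rows --deltas '[0.75,0.84,0.24,0,0,0.75,0.84,0.24,0,0,0.75,0.84,0.24,0,0,0.75,0.84,0.24,0,0,0.75,0.84,0.24,0,0,0.75,0.5,0.15,0,0]'

```text
clock: 23.58
eef_pos: [0.5067, 0.2604, 0.1418]
tool_rot: [0.643, 0.766, 0.003, 0.012]
ft_force: [-0.1, -1.2, -0.2]
grip_width: 0.0641
```

Call:
play_rows --deltas '[0.75,0,0,0,10.5,0.75,0,0,0,10.5,0.75,0,0,0,10.5,0.75,0,0,0,10.5,0.75,0,0,0,10.5,0.75,0,0,0,10.5,0.75,0,0,0,10.5,0.75,0,0,0,10.5,0.75,0,0,0,10.5,0.75,0,0,0,4,0.75,0,0,0,0]'

```text
clock: 24.95
eef_pos: [0.4991, 0.2608, 0.1255]
tool_rot: [1.0, -0.007, 0.001, 0.011]
ft_force: [0.2, -0.6, -0.6]
grip_width: 0.0641
```

```bash
python3 - <<'E'
from h import *
go(.5085,.2765,.01,2)
snap("wrist","w7",s=1.42)
E
```

```text
clock 24.95 pos [0.4991 0.2608 0.1255] yaw -0.8 q6 2.08 w 0.0641 F [ 0.2 -0.6 -0.6] tilt [ 0.002 -0.022]
units [ 0.15 -0.31  1.92] dist 0.117 turn -2.8
```

View pics/w7.png

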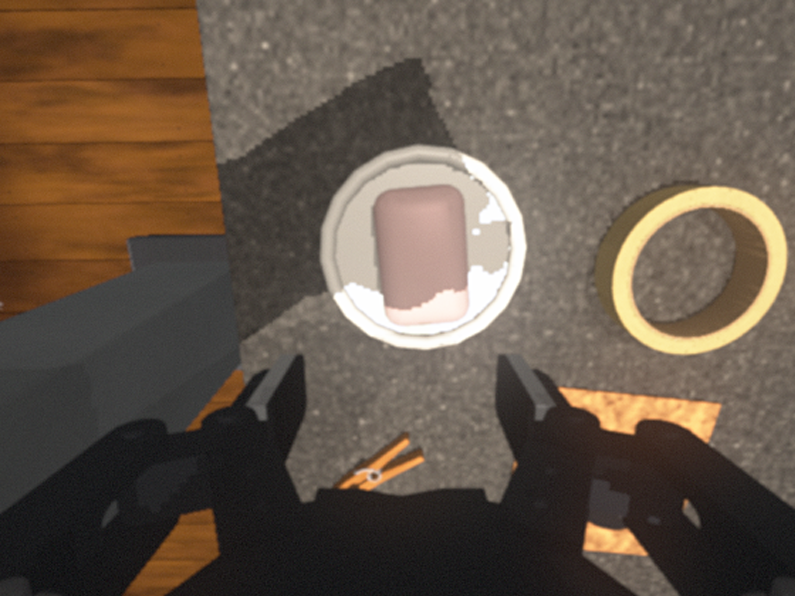

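Soap: top end (420,186), bottom end (427,324), sides at x 377–466. The round dish spans x 321–526, y 146–348.

```bash
python3 - <<'E'
from h import *
r=mk("w7")
a,b=r(420,186,.024),r(427,325,.024); print("soap",a,b,(a+b)/2,ang(a,b),np.hypot(*(a-b)))
s=[r(377,255,.024),r(467,252,.024)];print("sides",s,(s[0]+s[1])/2)
print("sideang",ang(r(377,210,.025),r(386,310,.025)),ang(r(465,210,.025),r(468,310,.025)))
d=[r(*p,.01) for p in [(321,247),(526,247),(422,146),(424,348)]];print("dish",(d[0]+d[1])/2,(d[2]+d[3])/2)
c=(a+b)/2; go(c[0],c[1],.008,1.8)
E
```

```text
soap [0.5099 0.3195] [0.5138 0.2412] [0.51185 0.28035] -87.1 0.07839706627164056
sides [array([0.486 , 0.2827]), array([0.5358, 0.2837])] [0.5109 0.2832]
sideang -86.4 -86.8
dish [0.51245 0.2844 ] [0.5122  0.28055]
clock 25.0 pos [0.499  0.2607 0.1255] yaw -0.8 q6 2.08 w 0.064 F [-0.5  0.1 -0.3] tilt [ 0.001 -0.022]
units [ 0.21 -0.37  1.95] dist 0.12 turn -2.6
```

Call:
play_rows --deltas '[0.75,0.2,-0.34,0.3,-3.6,0.75,0,0,0.5,0,0.75,0,0,0.4,0,0.75,0,0,0.3,0,0.75,0,0,0.2,0,0.75,0,0,0.1,0,0.75,0,0,0.05,0]'

```text
clock: 25.88
eef_pos: [0.512, 0.2791, 0.0095]
tool_rot: [1.0, 0.029, 0.0, 0.011]
ft_force: [0.2, 0.1, 0.2]
grip_width: 0.0643
```

```bash
python3 - <<'E'
from h import *
go(.5108,.279,.009,3)
E
```

```text
clock 25.88 pos [0.512  0.2791 0.0095] yaw 3.3 q6 2.02 w 0.0643 F [0.2 0.1 0.2] tilt [ 0.002 -0.022]
units [-0.02 -0.    0.01] dist 0.001 turn 0.3
```

Call:
play_rows --deltas '[0,0,0,0,0,0,0,0,0,0,0,0,0,0,0,0,0,0,0,0,0,0,0,-0.2,0,0,0,0,-0.5,0,0,0,0,-0.6,0,0,0,0,-0.6,0,0,0,0,-0.3,0,0,0,0,0,0]'

```text
clock: 27.12
eef_pos: [0.5126, 0.2826, 0.151]
tool_rot: [1.0, 0.029, 0.003, 0.01]
ft_force: [0.4, -0.6, -1.1]
grip_width: 0.0496
```

```bash
python3 - <<'E'
from h import *
go(.615,-.1915,.14,-7.4)
E
```

```text
clock 27.12 pos [0.5126 0.2826 0.151 ] yaw 3.3 q6 2.03 w 0.0496 F [ 0.4 -0.6 -1.1] tilt [ 0.006 -0.02 ]
units [1.25 7.98 0.35] dist 0.485 turn 10.7
```

Call:
play_rows --deltas '[0,0.13,0.84,0,0,0,0.13,0.84,0,0,0,0.13,0.84,0,0,0,0.13,0.84,0,0,0,0.13,0.84,0,0,0,0.13,0.84,0,0,0,0.13,0.84,0,0,0,0.13,0.84,0,0,0,0.13,0.84,0,0,0,0.1,0.4,0,0,0,0,0,0,10.5,0,0,0,0.2,0]'

```text
clock: 28.62
eef_pos: [0.6149, -0.2046, 0.137]
tool_rot: [0.998, -0.063, -0.003, 0.009]
ft_force: [1.0, -0.6, -1.2]
grip_width: 0.0493
```

```bash
python3 - <<'E'
from h import *
go(.615,-.1915,.012,-7.4)
snap("wrist","w8",s=1.42)
E
```

```text
clock 28.62 pos [ 0.6149 -0.2046  0.137 ] yaw -7.3 q6 1.39 w 0.0493 F [ 1.  -0.6 -1.2] tilt [-0.008 -0.018]
units [-0.01 -0.26  2.08] dist 0.126 turn 0.1
```

View pics/w8.png

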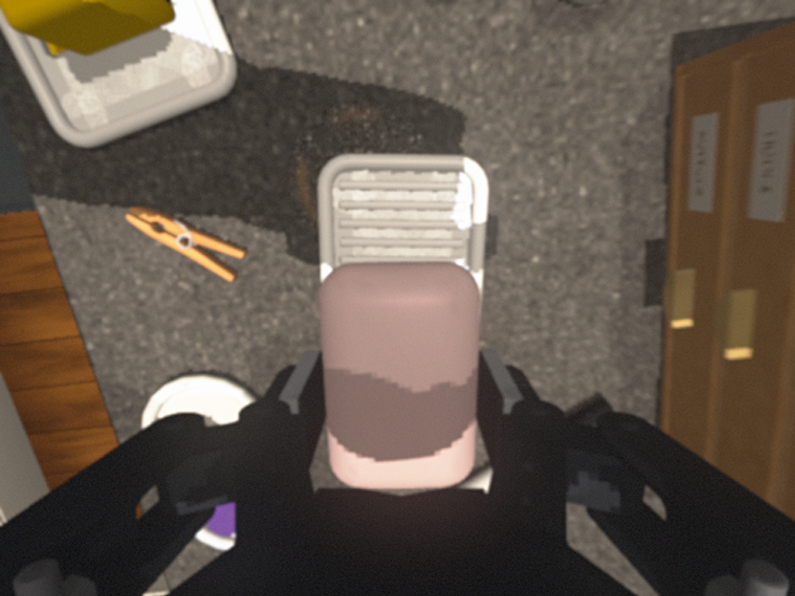

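The soap is held straight, ends at (400,263) and (402,487). The ribbed dish shows above it, x 319–488, top edge at y 156.

```bash
python3 - <<'E'
from h import *
r=mk("w8"); p=bot.get_obs()["eef_pos"]
a,b=r(400,263,.148),r(402,487,.148); m=(a+b)/2-p[:2]; print("soap mid rel",m,ang(a,b),np.hypot(*(a-b)))
print("dish mid",(r(319,215,.011)+r(488,215,.011))/2,"width",np.hypot(*(r(319,215,.011)-r(488,215,.011))),"top",r(403,155,.011),"ang",ang(r(319,185,.0125),r(321,260,.0125)),ang(r(488,190,.0125),r(486,255,.0125)),ang(r(340,157,.0125),r(465,157,.0125)))
E
```

```text
soap mid rel [0.0016195  0.00047007] -96.8 0.07916009095497552
dish mid [ 0.6206 -0.1634] width 0.10059224622206227 top [ 0.6246 -0.1296] ang -98.7 -96.0 -7.2
```

Call:
play_rows --deltas '[0,0.02,-0.2,0.4,0,0,0,0,0.5,0,0,0,0,0.4,0,0,0,0,0.3,0,0,0,0,0.2,0,0,0,0,0.1,0,0,0,0,0.05,0]'

```text
clock: 29.55
eef_pos: [0.6102, -0.1887, 0.0103]
tool_rot: [0.999, -0.052, -0.01, 0.008]
ft_force: [-8.9, 2.8, 25.0]
grip_width: 0.0501
```

```bash
python3 - <<'E'
from h import *
go(.6147,-.1925,.0105,-7.4)
E
```

```text
clock 29.55 pos [ 0.6102 -0.1887  0.0103] yaw -6.0 q6 1.38 w 0.0501 F [-8.9  2.8 25. ] tilt [-0.02  -0.015]
units [ 0.08  0.06 -0.  ] dist 0.006 turn 1.4
```

Call:
play_rows --deltas '[0,0,0,-0.15,0,0,0.06,0.06,0,1.4,0,0,0,0,0]'

```text
clock: 29.92
eef_pos: [0.6154, -0.1929, 0.0217]
tool_rot: [0.998, -0.064, -0.008, 0.009]
ft_force: [0.4, 0.0, -0.5]
grip_width: 0.0496
```

```bash
python3 - <<'E'
from h import *
go(.6147,-.1925,.0125,-7.4)
E
```

```text
clock 29.93 pos [ 0.6154 -0.1929  0.0217] yaw -7.4 q6 1.41 w 0.0496 F [ 0.4  0.  -0.5] tilt [-0.016 -0.016]
units [-0.01 -0.01  0.15] dist 0.009 turn 0.0
```

Call:
play_rows --deltas '[0,0,0,0.07,0,0,0,0,0.06,0,0,0,0,0.02,0,0,0,0,0,0]'

```text
clock: 30.42
eef_pos: [0.6146, -0.193, 0.0106]
tool_rot: [0.998, -0.064, -0.009, 0.008]
ft_force: [-0.2, 0.2, 1.7]
grip_width: 0.0495
```

```bash
python3 - <<'E'
from h import *
go(.6147,-.1925,.0125,-7.4)
E
```

```text
clock 30.43 pos [ 0.6146 -0.193   0.0106] yaw -7.4 q6 1.4 w 0.0495 F [-0.2  0.2  1.7] tilt [-0.018 -0.015]
units [ 0.   -0.01 -0.03] dist 0.002 turn 0.0
```

Call:
play_rows --deltas '[0.7,0,0,0,0,0.7,0,0,-0.03,0,0.75,0,0,-0.2,0,0.75,0,0,-0.4,0,1,0,0,-0.6,0,1,0,0,-0.6,0,1,0,0,-0.3,0,1,0,0,0,0]'

```text
clock: 31.42
eef_pos: [0.6184, -0.1913, 0.1484]
tool_rot: [0.998, -0.064, -0.006, 0.009]
ft_force: [0.2, 0.2, 0.3]
grip_width: 0.0855
```

```bash
python3 - <<'E'
from h import *
go(.637,.1187,.14)
E
```

```text
clock 31.43 pos [ 0.6184 -0.1913  0.1484] yaw -7.4 q6 1.41 w 0.0855 F [0.2 0.2 0.3] tilt [-0.012 -0.017]
units [-0.35 -5.17  0.05] dist 0.311 turn None
```

Call:
play_rows --deltas '[1,-0.06,-0.85,0,0,1,-0.06,-0.85,0,0,1,-0.06,-0.85,0,0,1,-0.06,-0.85,0,0,1,-0.06,-0.85,0,0,1,-0.05,-0.6,0,0,1,0,0,0,0]'

```text
clock: 32.3
eef_pos: [0.6333, 0.107, 0.1381]
tool_rot: [0.998, -0.066, -0.008, 0.01]
ft_force: [-0.7, -0.9, 0.2]
grip_width: 0.085
```

```bash
python3 - <<'E'
from h import *
go(.637,.1187,.012)
snap("wrist","w9",s=1.42)
E
```

```text
clock 32.3 pos [0.6333 0.107  0.1381] yaw -7.6 q6 1.88 w 0.085 F [-0.7 -0.9  0.2] tilt [-0.018 -0.018]
units [ 0.07 -0.24  2.1 ] dist 0.127 turn None
```

View pics/w9.png

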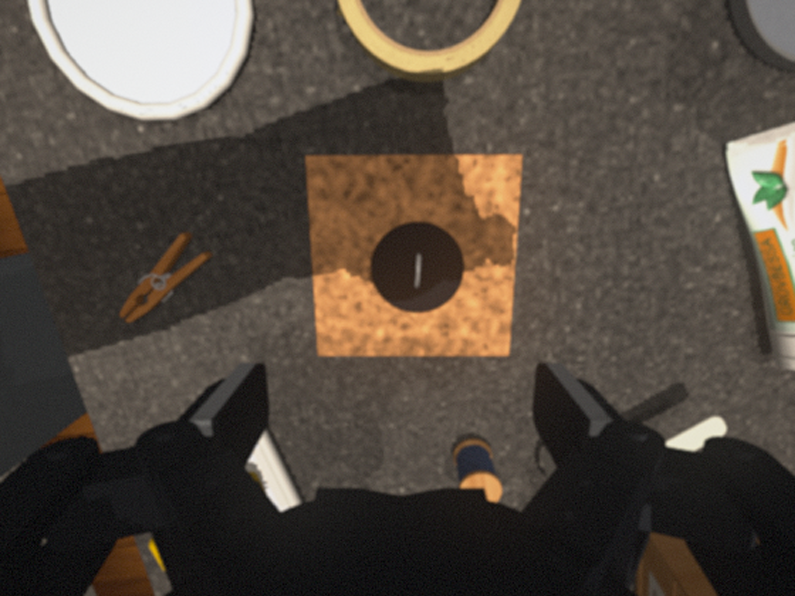

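Plug at (417,267) on the mat, upright.

```bash
python3 - <<'E'
from h import *
c=mk("w9")(417,267,.023); print(c); go(c[0],c[1],.0105)
E
```

```text
[0.6423 0.1181]
clock 32.35 pos [0.6332 0.1056 0.138 ] yaw -7.7 q6 1.88 w 0.0848 F [ 0.2 -0.8 -0.2] tilt [-0.018 -0.019]
units [ 0.16 -0.27  2.12] dist 0.128 turn None
```

Call:
play_rows --deltas '[1,0.15,-0.28,0.4,0,1,0,0,0.5,0,1,0,0,0.4,0,1,0,0,0.3,0,1,0,0,0.2,0,1,0,0,0.15,0,1,0,0,0.08,0]'

```text
clock: 33.22
eef_pos: [0.6427, 0.109, 0.0117]
tool_rot: [0.997, -0.072, -0.008, 0.011]
ft_force: [-0.3, 0.6, 0.2]
grip_width: 0.0852
```

```bash
python3 - <<'E'
from h import *
go(.641,.1185,.0105)
E
```

```text
clock 33.23 pos [0.6427 0.109  0.0117] yaw -8.3 q6 1.89 w 0.0852 F [-0.3  0.6  0.2] tilt [-0.018 -0.022]
units [-0.05 -0.15  0.02] dist 0.01 turn None
```

Call:
play_rows --deltas '[1,-0.03,-0.15,0.01,0,1,0,0,0,0]'

```text
clock: 33.48
eef_pos: [0.6427, 0.1188, 0.0115]
tool_rot: [0.997, -0.072, -0.008, 0.011]
ft_force: [0.1, 0.7, 0.4]
grip_width: 0.0857
```

```bash
python3 - <<'E'
from h import *
go(.641,.1185,.0105)
E
```

```text
clock 33.48 pos [0.6427 0.1188 0.0115] yaw -8.3 q6 1.91 w 0.0857 F [0.1 0.7 0.4] tilt [-0.017 -0.021]
units [-0.03  0.01  0.02] dist 0.002 turn None
```

Call:
play_rows --deltas '[0,0,0,0,0,0,0,0,0,0,0,0,0,0,0,0,0,0,0,0,0,0,0,-0.2,0,0,0,0,-0.5,0,0,0,0,-0.6,0,0,0,0,-0.5,0,0,0,0,0,0]'

```text
clock: 34.6
eef_pos: [0.6451, 0.1215, 0.1263]
tool_rot: [0.997, -0.072, -0.007, 0.011]
ft_force: [-0.3, 0.3, -0.9]
grip_width: 0.053
```

```bash
python3 - <<'E'
from h import *
go(.511,.280,.115)
E
```

```text
clock 34.6 pos [0.6451 0.1215 0.1263] yaw -8.3 q6 1.91 w 0.053 F [-0.3  0.3 -0.9] tilt [-0.015 -0.021]
units [-2.59 -2.3   0.17] dist 0.208 turn None
```

Call:
play_rows --deltas '[0,-0.62,-0.55,0,0,0,-0.62,-0.55,0,0,0,-0.62,-0.55,0,0,0,-0.62,-0.55,0,0,0,0,0,0,0,0,0,0,0,0]'

```text
clock: 35.35
eef_pos: [0.5112, 0.2752, 0.1192]
tool_rot: [0.997, -0.074, -0.01, 0.013]
ft_force: [-0.6, -0.6, -0.2]
grip_width: 0.0532
```

```bash
python3 - <<'E'
from h import *
go(.511,.280,.015)
snap("wrist","w10",s=1.42)
E
```

```text
clock 35.35 pos [0.5112 0.2752 0.1192] yaw -8.4 q6 2.22 w 0.0532 F [-0.6 -0.6 -0.2] tilt [-0.021 -0.024]
units [ 0.01 -0.13  1.73] dist 0.104 turn None
```

View pics/w10.png

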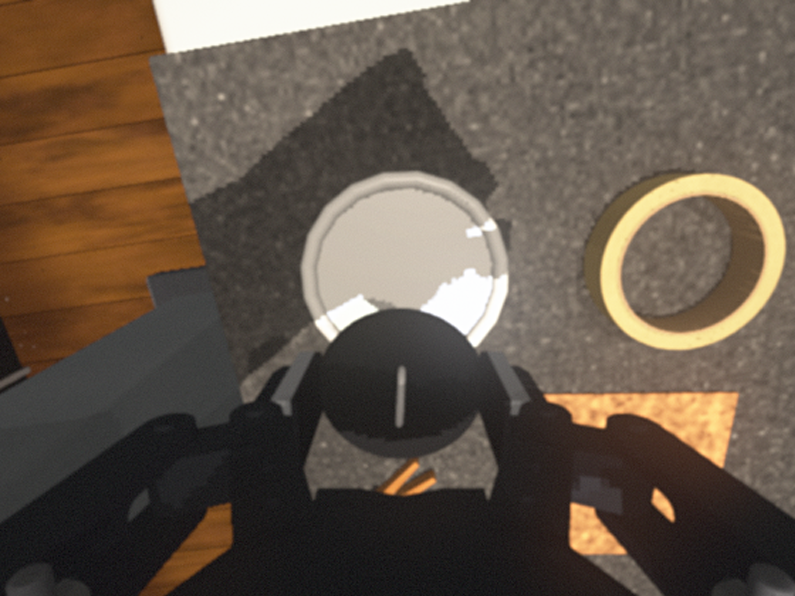

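Held plug centred at (402,383). The round dish is empty, spanning x 302–509 with its top at y 172.

```bash
python3 - <<'E'
from h import *
r=mk("w10"); p=bot.get_obs()["eef_pos"]
print("plug rel",r(402,384,.131)-p[:2], "side",(r(318,375,.129)+r(486,375,.129))/2-p[:2])
t=r(406,171,.011); l,q=r(302,268,.011),r(509,268,.011); print("dish",t,l,q,(l+q)/2)
from scipy.optimize import least_squares
P=[r(*x,.011) for x in [(302,268),(509,268),(406,171),(335,196),(478,196),(316,320),(495,322)]]
print(least_squares(lambda c:[np.hypot(*(x-c[:2]))-c[2] for x in P],[.51,.28,.06]).x)
E
```

```text
plug rel [0.0004756  0.00144572] side [0.0006756  0.00364572]
dish [0.5215 0.3402] [0.4545 0.2958] [0.5721 0.2789] [0.5133  0.28735]
[0.51273599 0.28200079 0.05969327]
```

Call:
play_rows --deltas '[0,0,-0.14,0.3,0,0,0,0,0.4,0,0,0,0,0.4,0,0,0,0,0.2,0,0,0,0,0.1,0,0,0,0,0,0]'

```text
clock: 36.15
eef_pos: [0.5136, 0.2782, 0.0274]
tool_rot: [0.997, -0.078, -0.011, 0.013]
ft_force: [-0.7, -0.5, -0.8]
grip_width: 0.0532
```

```bash
python3 - <<'E'
from h import *
go(.5115,.280,.015)
E
```

```text
clock 36.15 pos [0.5136 0.2782 0.0274] yaw -9.0 q6 2.23 w 0.0532 F [-0.7 -0.5 -0.8] tilt [-0.024 -0.025]
units [-0.03 -0.03  0.21] dist 0.013 turn None
```

Call:
play_rows --deltas '[0,-0.03,-0.04,0.1,0,0,0,0,0.07,0,0,0,0,0.03,0,0,0,0,0,0]'

```text
clock: 36.65
eef_pos: [0.5133, 0.2817, 0.0167]
tool_rot: [0.997, -0.078, -0.009, 0.012]
ft_force: [0.4, 0.0, -0.7]
grip_width: 0.0527
```

```bash
python3 - <<'E'
from h import *
go(.5115,.280,.015)
E
```

```text
clock 36.65 pos [0.5133 0.2817 0.0167] yaw -8.9 q6 2.23 w 0.0527 F [ 0.4  0.  -0.7] tilt [-0.02  -0.022]
units [-0.03  0.03  0.03] dist 0.003 turn None
```

Release, rise, and back out of the top camera's view.

Call:
play_rows --deltas '[0,-0.02,0.02,0.03,0,0,0,0,0,0,0.75,0,0,0,0,0.75,0,0,0,0,0.75,0,0,-0.15,0,0.75,0,0,-0.5,0,1,0,0,-0.6,0,1,0,0,-0.6,0,1,0,0,-0.6,0,1,0,0,-0.3,0,1,0,0,0,0]'

```text
clock: 38.02
eef_pos: [0.5158, 0.2848, 0.1896]
tool_rot: [0.997, -0.078, -0.007, 0.011]
ft_force: [-0.0, 0.1, -0.3]
grip_width: 0.0855
```

Call:
play_rows --deltas '[1,-0.8,-0.2,0,0,1,-0.8,-0.4,0,0,1,-0.8,-0.5,0,0,1,-0.6,-0.6,0,0,1,-0.5,-0.6,0,0,1,0,0,0,0]'

```text
clock: 38.78
eef_pos: [0.3236, 0.4555, 0.1831]
tool_rot: [0.997, -0.08, -0.009, 0.014]
ft_force: [0.7, 0.4, -0.9]
grip_width: 0.0854
```

```bash
python3 - <<'E'
from h import *
go(.133,.481,.23)
snap("top","top1",s=1.42)
im=np.load("pics/top1.npz")["im"]
f=lambda x:cv2.resize(x,None,fx=4.2,fy=4.2,interpolation=cv2.INTER_CUBIC)
cv2.imwrite("pics/d1.png",f(im[140:280,100:290])); cv2.imwrite("pics/d2.png",f(im[140:280,230:420]))
E
```

```text
clock 38.77 pos [0.3236 0.4555 0.1831] yaw -9.2 q6 2.68 w 0.0854 F [ 0.7  0.4 -0.9] tilt [-0.021 -0.026]
units [-3.22  0.11 -0.73] dist 0.198 turn None
```

View pics/d1.png

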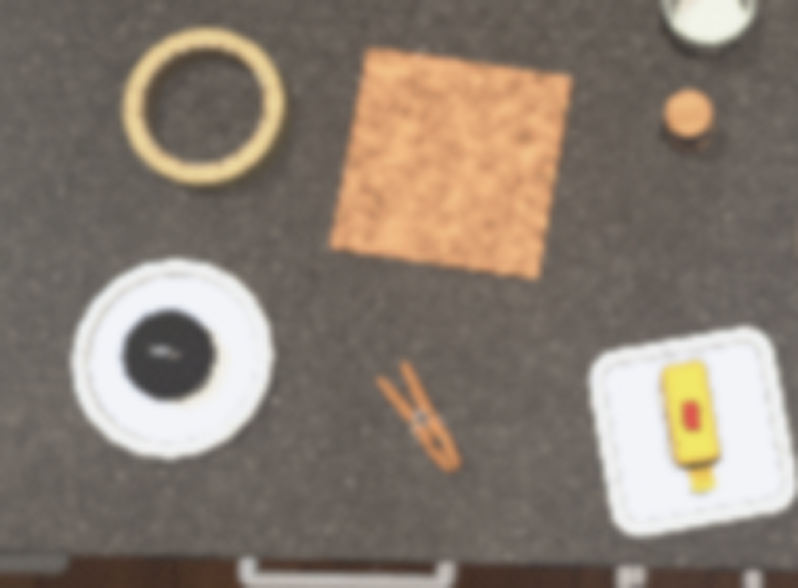

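View pics/d2.png

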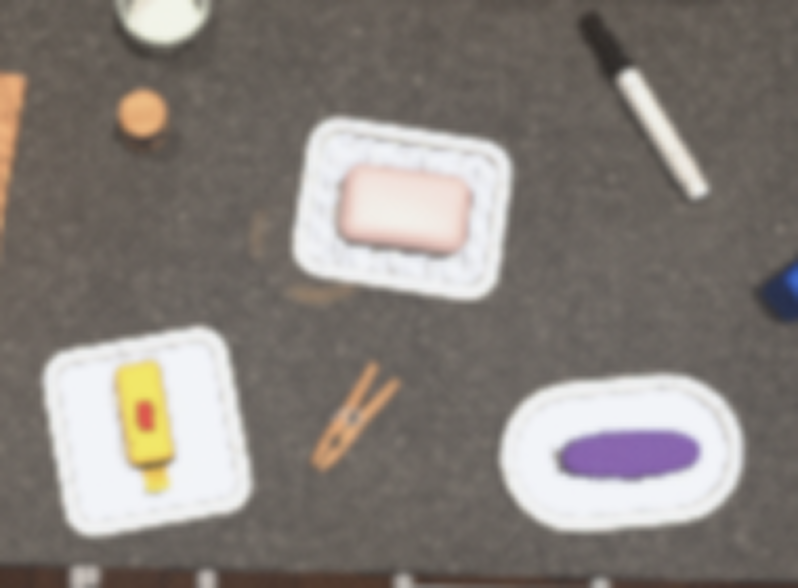

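Everything is in its own dish. Measuring the centring: plug (170,354) in d1; tape back (140,361) and hook (157,491), soap (405,209) and brush (630,454) in d2.

```bash
python3 - <<'E'
from h import *
def P(o,x,y,z): return ray("top1",o+(x+.5)/4.2-.5,140+(y+.5)/4.2-.5,z)
R,S,D,B=np.array([.5096,.2795]),np.array([.4724,-.0387]),np.array([.6146,-.1926]),np.array([.4662,-.3258])
print("plug off",(P(100,170,354.5,.026)-R)*1e3)
h,b=P(230,157,492,.012),P(230,140,360,.056); print("tape off",((h+b)/2-S)*1e3,ang(b,h),np.hypot(*(h-b)))
print("soap",(P(230,405,209,.027)-D)*1e3,"ang",ang(P(230,355,166,.03),P(230,455,178,.03)))
print("brush",(P(230,629,454,.022)-B)*1e3,ang(P(230,562,459,.022),P(230,699,451,.022)))
E
```

```text
plug off [ 0.67009858 -3.34881441]
tape off [ 0.84036531 -0.87709253] -171.4 0.07478313492317613
soap [-4.27381732  0.69454951] ang -95.7
brush [-1.49970564 -1.32428105] -85.4
```

```bash
python3 -c "
from h import *
print(ticket.job_done())"
```

```text
the job is handed in; nothing more can be done
None
```

All four things are in their own dishes, and I handed the job in at about 39 s of the 128 s allowed. I parked the plug on the cork mat first. Then I moved the brush to the long dish, the tape to the square dish, the soap to the ribbed dish and the plug to the round dish.

The final top picture shows the mat empty, every item upright or flat as asked, and the arm clear:

| Item | Offset from dish centre | Alignment |
|---|---|---|
| Tape measure | about 1 mm | within about 2° of the dish sides |
| Nail brush | about 2 mm | within about 1° of the dish length |
| Sink plug | about 3 mm | round, so not measured |
| Soap | about 4 mm | within about 2° of the dish length |

- **Soap and plug offsets:** the wrist and top views disagreed by 3–5 mm, so these are good only to that level. The wrist view had the soap within about 1 mm of centre.
- **First plug grasp:** the fingers closed above the plug, without moving it. I reopened, went lower and gripped it on the second try.
- **Soap placing:** a finger probably touched the dish rim, pressing with about 27 N. I lifted, shifted a few millimetres and set it down with about 2 N.
- **Gripper tilt:** it leaned up to about 2.7° during the job, with no visible effect on the placements.

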